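# Pass a batch of staple boxes along the stock slide

### The job

Bring the empty tray carrier on the rail slide back to its load station, the right-hand end stop as the robot sees it, and put every box of staples on the desk into the tray. Then push the loaded carrier to the middle counting station so that it clicks into the detent, and while it stands there push the roller arm of the limit switch over sideways, past 30 degrees, so that it trips and logs the batch (never trip it with the carrier anywhere else). Finally push the carrier on to the hand-over station at the left-hand end with all boxes still in the tray and let everything go; leave the other things on the desk where they are.

Things in the scene. Friction and masses are not known exactly. Their poses are not given: they have to be found in the camera images.
- carrier (a joint): slide of the carrier along the rail, m, growing to the robot's left: 0 = load station (right end stop), 0.13 = counting station (middle), 0.26 = hand-over station (left end stop). Starts loose between the middle and left stations. Spring detents at the stations pull in from within 6 mm (3 mm play); leaving one takes 5 to 7 N, elsewhere it slides with 1 N and stays where left. It cannot tip.
- tray (a point): centre of the tray's inner floor, 40 mm above the desk; x and y along the tray's sides, y along the rail, z up. Grey open tray, inside 150 mm (x) by 200 mm (y), walls 4 mm thick and 22 mm above the floor, room for four boxes round the fin in the middle
- fin (a point): top centre of the upright black push fin in the middle of the tray, 115 mm above the desk, 75 mm above the tray floor; fin 36 mm along tray x, 14 mm along y. Push the carrier by it, either way
- station_load (a point): the carrier's station: tray floor centre (40 mm above the desk) when the carrier rests in the detent at the load station, at the end of the rail at the robot's right, one stud on the front lip of the base; y axis along the rail to the left. Base: fixed aluminium plate 170 x 420 x 12 mm
- station_count (a point): the carrier's station: tray floor centre (40 mm above the desk) when the carrier rests in the detent at the counting station, the middle of the rail, two studs on the front lip
- station_handover (a point): the carrier's station: tray floor centre (40 mm above the desk) when the carrier rests in the detent at the hand-over station, at the end of the rail at the robot's left, three studs on the front lip
- switch_arm (a joint): angle of the limit switch's roller arm in rad: 0 upright, + leans to the switch's +y, - to its -y; a spring brings it back upright; it trips beyond 0.50 rad (30 degrees is 0.52) either way, stop at 1.0; the push at the roller is about 2.5 N at 0.5 rad
- roller (a point): centre of the black roller (22 mm across, 12 mm wide) at the top of the switch's arm, 135 mm above the desk with the arm upright, 65 mm above the arm's pivot; axes are the arm's: it swings in the switch's y-z plane, about the x axis, nothing within 50 mm beside it
- switch: roller lever switch: fixed steel foot 90 x 70 mm, 6 mm thick, with a grey housing 34 x 44 mm, top 84 mm above the desk; stands on the sheets of paper (8 mm high) left of the rail; origin at the centre of the foot's underside, the arm is on the -x face and swings sideways along y
- tape_measure: pocket tape measure standing at the right, bystander, 31 x 69 x 62 mm, origin at the underside's centre
- stapler: stapler lying at the left, bystander, 36 x 148 x 49 mm, origin at the underside's centre
- marker: marker pen lying at the left front edge, bystander, 18 x 132 x 19 mm, origin at the underside's centre
- box1: box of staples to be loaded (absent if not given), pale yellow card box 42 (x) x 60 (y) x 24 (z) mm, 0.13 kg, origin at the centre of its underside; lies flat on the desk in front of the rail, long side roughly along y
- box2: box of staples to be loaded (absent if not given), pale yellow card box 42 (x) x 60 (y) x 24 (z) mm, 0.13 kg, origin at the centre of its underside; lies flat on the desk in front of the rail, long side roughly along y
- box3: box of staples to be loaded (absent if not given), pale yellow card box 42 (x) x 60 (y) x 24 (z) mm, 0.13 kg, origin at the centre of its underside; lies flat on the desk in front of the rail, long side roughly along y
- box4: box of staples to be loaded (absent if not given), pale yellow card box 42 (x) x 60 (y) x 24 (z) mm, 0.13 kg, origin at the centre of its underside; lies flat on the desk in front of the rail, long side roughly along y
Not all that is in view belongs to the job. What is shaped like the box1 but purple is not meant.

How it is judged:
By the outcome, as a careful person would: the job done as asked, in the order asked, and still so for the second after the job is handed in, with the robot touching nothing.
Of box1, box2, box3, box4 only 3 to 4 are there at a start; the rules pass over those that are not, and their reading is None.
At some moment in a run one of box1, box2, box3, box4 may be knocked a few centimetres aside while the robot is not near it.
Once in a run the grip may slacken for a moment while it holds something.
It also fails if it takes over 200 s, if anything falls off the work surface, if the arm or the gripper's body presses on something with over 40 N, if the wrist force passes 120 N, or if a joint passes its speed limit or range.

### The arm

A 6-joint arm with a two-finger parallel gripper is mounted at the origin on a cart in front of the work surface, level with it; the furniture and walls round the work are solid. World frame = base frame: x ahead of the robot, y to its left, z up, the work surface at z = 0. Lengths are in m, angles in degrees, forces in N, time in s.
With the tool pointing down it reaches from about 0.4 to 0.825 m from the base axis. Payload 7 kg.
Tool frame: the origin (TCP) lies midway between the tips of the shut fingers; the grasp point (between the pads) lies 19 mm behind it; z points along the fingers, x is the direction in which the jaws open and shut, and the axes are right-handed (so a half turn about z gives the same grasp; the last joint's range is limited). The gripper opens to 88 mm and grips with 3 to 60 N. Pads are 19 mm wide; open, the fingers measure 130 mm over their backs; the gripper's body (78 mm by 193 mm) begins 47 mm behind the grasp point.
Start: joints at [-50.529, 20.546, 0.682, 0, -70.136, -16.507], TCP at [0.263, -0.621, 0.227] pointing down, gripper open.
Joint ranges: [-176.03, 176.03], [-82.01, 121.73], [-58.28, 71.71], [-173.87, 95.51], [-174.79, -0.11], [-173.66, 173.66]. Speed limits (degrees/s): [136.94, 136.94, 172.46, 180, 180, 180].

### API

Orientations are given as [roll, pitch, yaw] about the fixed x, y, z axes, in that order (R = Rz(yaw) Ry(pitch) Rx(roll)).
In Python, from plant import * gives the robot as it stands. The module is installed in compiled form; this text tells all that it offers.
- The arm moves only by the shell command python3 -m pendant 'ROWS' [OPENING]. ROWS is JSON, a list that holds one entry, the list of rows, each a list of 6 numbers: the shift along the world's x, y, z in mm, then the turn, a rotation vector about the world's x, y, z in degrees. A call has 1 to 10 rows; each row is the pose to reach, as a shift and turn from the pose commanded when the call began; what a row does not reach only later rows make up. A row lasts 1/8 s, in which the tool goes at most 62.5 mm and 10.7 degrees, less where a joint would pass 70% of its speed; a pose out of reach is approached as far as the arm can. A call with a gripper value outside its range is refused whole. OPENING is the closure, from -1 (fully open) to 1 (shut), set as the call begins (- or left out, the last holds). The fingers move at their own pace and stop on an object; the grip force is fixed at half the most. Time passes only in rows, so rows that repeat a pose let the fingers close. It gives the time, the measured TCP pose, the force and the opening at its end, in the units of the state.
- get_obs(): the state, without advancing time (a new reading comes with each control period).
- snapshot(name): name is "scene" or "top" or "wrist"; returns a dict with "pixels" (420x560x3 uint8, red, green, blue), "depth" (420x560 float32, m along the optical axis (not along the pixel's ray), 0 where there is no reading), "fx", "fy", "cx", "cy" (pixels), "pose" (4x4, takes a point from camera to world coordinates); the wrist camera has in their place "tool_from_camera" (4x4, takes a point from camera to tool coordinates, whose origin is the TCP and whose axes are the tool frame's). Camera axes: x right, y down, z forward; pixel columns grow to the right and rows downward; lengths in m; the calibration is good to about 2 mm. A picture is of the moment at which its call begins: read the wrist's pose just before it.
- close_job(): hands the job in, once; it reports no verdict.
The state is a dict: "clock": time; "joint_pos": joint angles; "qvel": joint speeds; "tau": joint torques, N m; "tool_pos": TCP position; "orientation": TCP orientation; "force": force on the tool from outside, world axes, zero at the start; "moment": the same for the moment, N m; "opening": finger opening in m.
Only numpy, scipy, OpenCV 4.12 (cv2) and the standard library are available. Lean on these libraries where they do the work, as an engineer would, in place of code of your own. Each camera call takes 0.05 s, during which the arm holds its last target. There are 200 camera calls.

## Working session

There is one attempt and no reset: what is moved stays moved. The work goes in short steps, Python scripts to look and compute and a shell command to move; the robot and the scene stay as the last step left them, time stands still between calls to the robot, and variables do not carry over. Pictures are saved under pics/ and viewed, about 12 in all and at most 16, crops included, and the job is handed in when it is done.

```bash
mkdir -p pics
cat > h.py <<'E'
from plant import *
import numpy as np, cv2
def save(n,name,box=None,scale=1):
    s=snapshot(n); im=s["pixels"][:,:,::-1]
    if box: im=im[box[1]:box[3],box[0]:box[2]]
    if scale!=1: im=cv2.resize(im,None,fx=scale,fy=scale,interpolation=cv2.INTER_CUBIC)
    cv2.imwrite("pics/"+name+".png",im); np.savez("pics/"+name+".npz",**s); return s
def pts(s,T=None):
    d=s["depth"];v,u=np.indices(d.shape)
    P=np.stack([(u-s["cx"])/s["fx"]*d,(v-s["cy"])/s["fy"]*d,d],-1)
    T=s["pose"] if T is None else T
    W=P@T[:3,:3].T+T[:3,3]; W[d==0]=np.nan; return W
E
python3 - <<'E'
from h import *
print(get_obs())
for n in("scene","top"):
    s=save(n,n+"0"); print(n,s["fx"],s["cx"],s["cy"],np.round(s["pose"],3).tolist())
a=cv2.imread("pics/scene0.png");b=cv2.imread("pics/top0.png")
E
```

```text
{'clock': 0.0, 'joint_pos': array([-5.05299778e+01,  2.05907474e+01,  6.34171153e-01, -1.86101877e-02,
       -7.01357722e+01, -1.65073514e+01]), 'qvel': array([ 0.01457134, -0.0519066 ,  0.08383682,  0.10298484,  0.01388805,
       -0.00971374]), 'tau': array([-3.28103924e-04, -5.82713020e+01,  2.93043941e+01,  6.99712202e+00,
        6.59991187e-03, -1.79769040e-04]), 'tool_pos': array([ 0.26312345, -0.62107985,  0.22563822]), 'orientation': array([-1.79990532e+02, -9.35134338e-02,  1.12956325e+02]), 'force': array([-0.40740403,  0.14039911, -0.21667475]), 'moment': array([-0.00888302, -0.00541685,  0.03760754]), 'opening': 0.0877902823457358}
scene 539.1080716965449 274.53859988162617 216.5987756932658 [[0.773, -0.279, 0.57, -0.504], [-0.635, -0.349, 0.689, -1.159], [0.007, -0.895, -0.447, 0.882], [0.0, 0.0, 0.0, 1.0]]
top 496.19555173874005 277.7573472965215 214.95204275568614 [[-0.03, -0.996, 0.08, 0.385], [-0.999, 0.031, 0.007, 0.021], [-0.01, -0.08, -0.997, 1.455], [0.0, 0.0, 0.0, 1.0]]
```

View pics/top0.png

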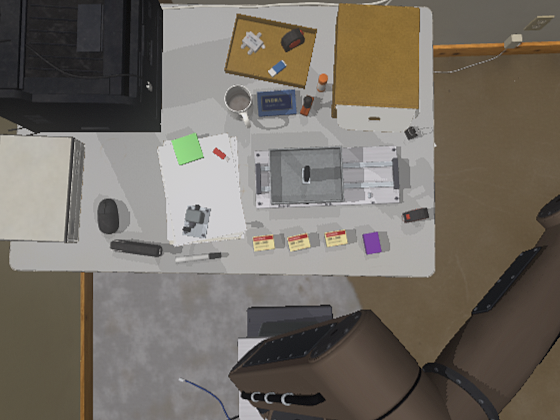

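View pics/scene0.png

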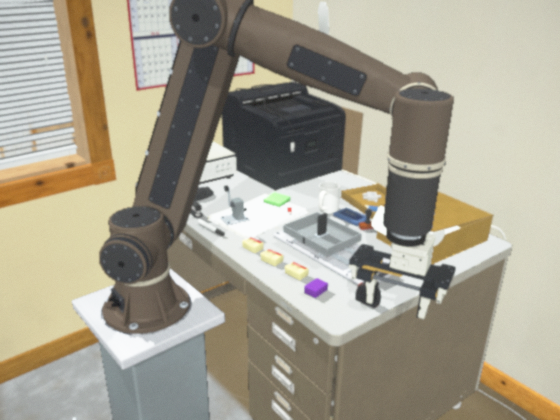

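The top view shows three yellow boxes at (263,242), (298,242) and (336,239). The purple one at (372,242) is not meant. The tray is at about (306,176) with its fin at (306,173), and the switch is at (196,220). Next I measure them and take an enlarged crop.

Run:
```python
from h import *
s=dict(np.load("pics/top0.npz")); W=pts(s); im=s["pixels"]; hsv=cv2.cvtColor(im,cv2.COLOR_RGB2HSV)
reg=np.zeros(im.shape[:2],bool); reg[222:260,240:400]=1
ok=reg&(W[...,2]>.012)&(W[...,2]<.05)
n,l,st,c=cv2.connectedComponentsWithStats(ok.astype(np.uint8))
for i in range(1,n):
    if st[i,4]<60: continue
    m=l==i; P=W[m]; r=cv2.minAreaRect((P[:,:2]*1000).astype(np.float32))
    print("box",c[i].round(),st[i,4],"med",np.median(P,0).round(4),r,im[m].mean(0).round())
# fin
m=np.zeros_like(reg);m[140:215,250:405]=1
f=m&(W[...,2]>.095)&(W[...,2]<.13);print("fin",np.nanmean(W[f],0),cv2.minAreaRect((W[f][:,:2]*1000).astype(np.float32)))
t=m&(W[...,2]>.052)&(W[...,2]<.075);print("trayrim",cv2.minAreaRect((W[t][:,:2]*1000).astype(np.float32)))
b=m&(W[...,2]>.006)&(W[...,2]<.075);n,l,st,c=cv2.connectedComponentsWithStats(b.astype(np.uint8));k=1+st[1:,4].argmax();print("base",cv2.minAreaRect((W[l==k][:,:2]*1000).astype(np.float32)))
m=np.zeros_like(reg);m[195:245,165:240]=1
for a,z in((.1,.16),(.07,.095)):
    f=m&(W[...,2]>a)&(W[...,2]<z);P=W[f];print("sw",a,len(P),P.mean(0) if len(P) else'',P[:,2].max(),np.round(P.min(0),3),np.round(P.max(0),3),cv2.minAreaRect((P[:,:2]*1000).astype(np.float32)))
    vv,uu=np.where(f);print(uu.min(),uu.max(),vv.min(),vv.max())
a=cv2.resize(im[190:262,160:410,::-1],None,fx=3.2,fy=3.2,interpolation=cv2.INTER_CUBIC)
sc=np.load("pics/scene0.npz")["pixels"][175:305,185:405,::-1]
b=cv2.resize(sc,(800,470-120),interpolation=cv2.INTER_CUBIC)
cv2.imwrite("pics/c1.png",np.vstack([a,b]))
```

```text
box [335. 237.] 305 med [ 0.4303 -0.1323  0.0245] ((430.4453125, -133.10556030273438), (41.68795394897461, 60.7400016784668), 7.686867713928223) [194. 163. 127.]
box [372. 242.] 316 med [ 0.4134 -0.2358  0.0241] ((413.0633850097656, -236.4823455810547), (59.734073638916016, 43.35212326049805), 8.652026176452637) [120.  71. 153.]
box [298. 241.] 304 med [ 0.4224 -0.0246  0.0248] ((422.2341003417969, -24.652923583984375), (41.85009765625, 59.381980895996094), 11.342957496643066) [195. 165. 128.]
box [263. 242.] 306 med [0.4231 0.0765 0.0247] ((423.2684020996094, 76.49038696289062), (41.71516418457031, 59.845664978027344), 5.402612209320068) [195. 165. 128.]
fin [ 0.60911897 -0.05090537  0.11299264] ((610.057861328125, -51.07350158691406), (13.650421142578125, 35.10874938964844), 87.75009155273438)
trayrim ((610.9837036132812, -51.47083282470703), (159.8916473388672, 207.939208984375), 0.38223984837532043)
base ((613.2017822265625, -112.459228515625), (178.3809814453125, 423.18316650390625), 0.4940985441207886)
sw 0.1 51 [0.46354209 0.27439047 0.1404949 ] 0.15102932504036226 [0.455 0.266 0.101] [0.472 0.287 0.151] ((463.4388732910156, 276.3862609863281), (21.104324340820312, 16.4564266204834), 88.288818359375)
182 191 225 231
sw 0.07 231 [0.49864146 0.26748798 0.08262692] 0.09124251600771727 [0.469 0.245 0.07 ] [0.52  0.293 0.091] ((494.92315673828125, 269.7088623046875), (45.083404541015625, 50.94142150878906), 78.54375457763672)
184 201 209 227
```

View pics/c1.png

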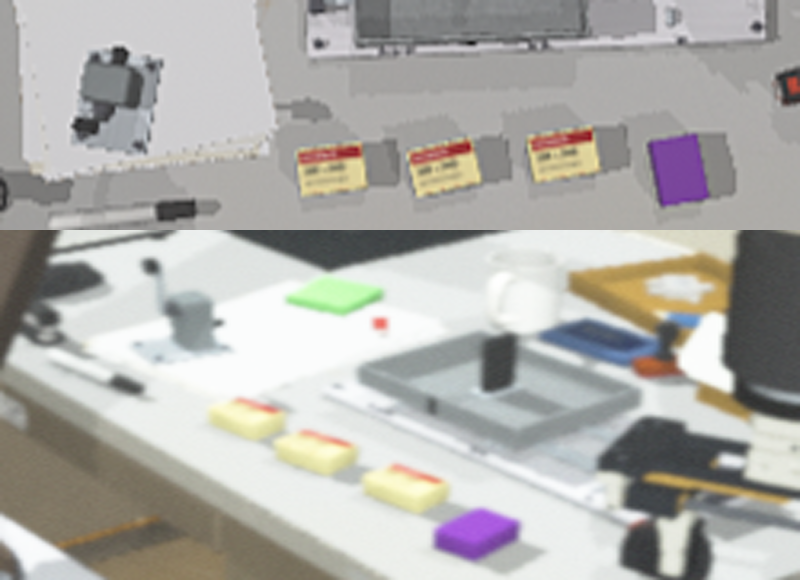

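Three yellow boxes confirmed (top crop: (332,168), (443,165), (563,153)), with the purple decoy at (678,170). The carrier is at about 0.19. I'll push it right by the fin with shut fingers.

```bash
python3 -m pendant '[[[347,611,0,0,0,67],[347,611,0,0,0,67],[347,611,0,0,0,67],[347,611,0,0,0,67],[347,611,0,0,0,67],[347,611,0,0,0,67],[347,611,0,0,0,67],[347,611,0,0,0,67],[347,611,0,0,0,67],[347,611,0,0,0,67]]]' 1
python3 -m pendant '[[[0,0,0,0,0,0],[0,0,0,0,0,0],[0,0,0,0,0,0]]]'
```

```text
clock: 1.35
tool_pos: [0.5725, -0.076, 0.2265]
orientation: [180.0, -0.0, 180.0]
force: [1.5, -0.6, 1.4]
opening: 0.0008
clock: 1.72
tool_pos: [0.5714, -0.0789, 0.2265]
orientation: [-180.0, -0.0, 179.9]
force: [-0.7, -0.2, 0.9]
opening: 0.0006
```

```bash
python3 -m pendant '[[[39,70,0,0,0,0],[39,70,0,0,0,0],[39,70,-60,0,0,0],[39,70,-110,0,0,0],[39,70,-147,0,0,0],[39,70,-147,0,0,0],[39,70,-147,0,0,0]]]'
python3 -m pendant '[[[0,-10,0,0,0,0],[0,-20,0,0,0,0],[0,-28,0,0,0,0],[0,-36,0,0,0,0],[0,-46,0,0,0,0],[0,-56,0,0,0,0],[0,-66,0,0,0,0],[0,-76,0,0,0,0],[0,-86,0,0,0,0],[0,-96,0,0,0,0]]]'
python3 -m pendant '[[[0,-10,0,0,0,0],[0,-20,0,0,0,0],[0,-30,0,0,0,0],[0,-40,0,0,0,0],[0,-50,0,0,0,0],[0,-60,0,0,0,0],[0,-70,0,0,0,0],[0,-80,0,0,0,0],[0,-90,0,0,0,0],[0,-98,0,0,0,0]]]'
```

```text
clock: 2.6
tool_pos: [0.6119, -0.0086, 0.0813]
orientation: [-180.0, 0.1, 179.9]
force: [1.2, 0.5, 0.5]
opening: 0.0005
clock: 3.85
tool_pos: [0.611, -0.1043, 0.0795]
orientation: [180.0, 0.0, 180.0]
force: [-0.1, 4.6, -0.5]
opening: 0.0
clock: 5.1
tool_pos: [0.6109, -0.2027, 0.0795]
orientation: [-180.0, -0.0, 180.0]
force: [1.0, 1.0, -0.5]
opening: 0.0003
```

```bash
python3 -m pendant '[[[0,-4,0,0,0,0],[0,-8,0,0,0,0],[0,-11,0,0,0,0],[0,-14,0,0,0,0],[0,-17,0,0,0,0],[0,-19,0,0,0,0],[0,-21,0,0,0,0],[0,-21,0,0,0,0]]]'
python3 - <<'E'
from h import *
s=save("top","top1"); W=pts(s); print(get_obs()["force"])
W=W[140:215,250:405]; f=(W[...,2]>.052)&(W[...,2]<.075)&(W[...,1]<-.1);print("trayrim",cv2.minAreaRect((W[f][:,:2]*1000).astype(np.float32)))
E
```

```text
clock: 6.1
tool_pos: [0.6109, -0.2234, 0.0795]
orientation: [-180.0, -0.0, 179.9]
force: [-0.3, 0.9, -0.4]
opening: 0.0004
[ 0.54156297 -0.92206588 -0.38603611]
trayrim ((547.6218872070312, -211.11346435546875), (215.9115447998047, 90.01368713378906), 61.498573303222656)
```

```bash
python3 -m pendant '[[[0,-2,0,0,0,0],[0,-4,0,0,0,0],[0,-6,0,0,0,0],[0,-6,0,0,0,0]]]'
python3 -m pendant '[[[0,-1,0,0,0,0],[0,-2,0,0,0,0],[0,-3,0,0,0,0],[0,-3,0,0,0,0]]]'
```

```text
clock: 6.65
tool_pos: [0.611, -0.2281, 0.0795]
orientation: [179.9, 0.0, 180.0]
force: [-1.1, 5.6, 1.2]
opening: 0.0003
clock: 7.15
tool_pos: [0.611, -0.2284, 0.0796]
orientation: [179.8, -0.0, -180.0]
force: [-2.5, 20.4, 5.7]
opening: 0.0007
```

```bash
python3 -m pendant '[[[0,14,0,0,0,0],[0,14,60,0,0,0],[0,14,120,0,0,0],[-60,60,180,0,0,0],[-100,80,220,0,0,0],[-100,80,220,0,0,0],[-100,80,220,0,0,0],[-100,80,220,0,0,0]]]' -1
cat >> h.py <<'E'
from scipy.spatial.transform import Rotation as R
def wrist(name):
    o=get_obs(); s=save("wrist",name)
    T=np.eye(4);T[:3,:3]=R.from_euler("xyz",o["orientation"],degrees=True).as_matrix();T[:3,3]=o["tool_pos"]
    return s,pts(s,T@s["tool_from_camera"])
def rects(W,m,zlo,zhi,mn=200):
    ok=(m&(W[...,2]>zlo)&(W[...,2]<zhi)).astype(np.uint8)
    n,l,st,c=cv2.connectedComponentsWithStats(ok); out=[]
    for i in range(1,n):
        if st[i,4]<mn: continue
        P=W[l==i]; r=cv2.minAreaRect((P[:,:2]*1000).astype(np.float32)); out.append((c[i].round(),st[i,4],np.round(r[0],1),np.round(r[1],1),round(r[2],1),np.median(P[:,2]).round(4)))
    return out
def yellow(s):
    h=cv2.cvtColor(s["pixels"],cv2.COLOR_RGB2HSV); return ((h[...,0]<35)|(h[...,0]>170))&(h[...,1]>60)&(h[...,2]>90)
E
python3 - <<'E'
from h import *
s,W=wrist("w1"); print(get_obs()["tool_pos"])
for r in rects(W,yellow(s),.012,.04): print(r)
a=np.ones(W.shape[:2],bool)
print("rim",rects(W,a,.055,.07)); print("fin",rects(W,a,.1,.125,80))
s=save("top","top2")
for r in rects(pts(s),yellow(s),.012,.04,80): print("top",r)
E
```

```text
clock: 8.15
tool_pos: [0.511, -0.1521, 0.2991]
orientation: [-180.0, -0.0, 180.0]
force: [0.3, -0.4, -0.6]
opening: 0.0748
[ 0.51101367 -0.15220507  0.29854614]
(array([327., 186.]), np.int32(1058), array([ 431.1, -134.6]), array([41.8, 60.3]), 7.6, np.float64(0.0242))
(array([327., 249.]), np.int32(794), array([423.1, -26.7]), array([42. , 60.3]), 11.1, np.float64(0.0241))
(array([325., 312.]), np.int32(369), array([423.5,  88.8]), array([41.4, 33.5]), 4.1, np.float64(0.0244))
rim [(array([293.,   9.]), np.int32(511), array([ 488.6, -355.4]), array([32.5, 21.8]), 0.6, np.float64(0.0599)), (array([188.,  90.]), np.int32(2530), array([ 612. , -246.7]), array([160.6, 208.3]), 0.5, np.float64(0.0614)), (array([ 65., 108.]), np.int32(233), array([ 780.6, -246.8]), array([35.4,  3.1]), 84.1, np.float64(0.0627))]
fin [(array([42., 96.]), np.int32(7366), array([ 770. , -244.9]), array([212.7,  29.7]), 85.2, np.float64(0.1134)), (array([185., 106.]), np.int32(415), array([ 612.1, -246.4]), array([34.7, 12.8]), 0.1, np.float64(0.1142)), (array([  7., 169.]), np.int32(945), array([ 815.4, -189. ]), array([110.1,  27.5]), 79.5, np.float64(0.1242))]
top (array([274.,  48.]), np.int32(499), array([992.6,  38.8]), array([243.6, 179.2]), 76.4, np.float64(0.0276))
top (array([335., 238.]), np.int32(280), array([ 429.5, -133.2]), array([40.2, 60.3]), 8.3, np.float64(0.0249))
```

View pics/w1.png

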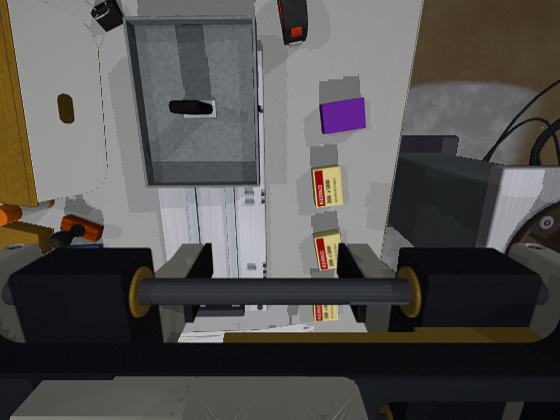

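The wrist view shows the empty tray at the load station with its fin at (190,106), box C at (327,186), B at (327,249) and A at (325,312). The purple decoy is at (343,115). Tray centre is about (0.612, -0.246). I'll grasp box C first.

```bash
python3 -c "
import numpy as np; print(np.round(np.load('pics/w1.npz')['tool_from_camera'],3).tolist())"
python3 -m pendant '[[[-80,18,-60,0,0,8],[-80,18,-120,0,0,8],[-80,18,-180,0,0,8],[-80,18,-230,0,0,8],[-80,18,-260,0,0,8],[-80,18,-280,0,0,8],[-80,18,-292,0,0,8],[-80,18,-292,0,0,8],[-80,18,-292,0,0,8]]]' -1
python3 -m pendant '[[[0,0,0,0,0,0],[0,0,0,0,0,0],[0,0,0,0,0,0],[0,0,0,0,0,0],[0,0,0,0,0,0],[0,0,0,0,0,0]]]' 1
python3 -m pendant '[[[0,0,40,0,0,0],[0,0,100,0,0,0],[0,0,160,0,0,0],[0,0,160,0,0,0],[0,0,160,0,0,0]]]'
```

```text
[[1.0, -0.0, -0.001, -0.0], [0.0, 0.958, 0.288, -0.078], [0.001, -0.288, 0.958, -0.158], [0.0, 0.0, 0.0, 1.0]]
clock: 9.38
tool_pos: [0.4316, -0.1341, 0.0081]
orientation: [-180.0, 0.1, -172.0]
force: [0.7, -0.2, 0.6]
opening: 0.0875
clock: 10.12
tool_pos: [0.4309, -0.134, 0.0076]
orientation: [-180.0, -0.0, -172.0]
force: [-0.9, -0.6, 1.9]
opening: 0.0418
clock: 10.75
tool_pos: [0.4303, -0.1339, 0.1671]
orientation: [180.0, -0.0, -172.1]
force: [-0.7, -0.2, -1.6]
opening: 0.0422
```

```bash
python3 -m pendant '[[[50,-43,0,0,0,-8],[100,-86,0,0,0,-8],[150,-130,0,0,0,-8],[190,-165,0,0,0,-8],[206,-177,0,0,0,-8],[206,-177,-40,0,0,-8],[206,-177,-80,0,0,-8],[206,-177,-105,0,0,-8],[206,-177,-117,0,0,-8],[206,-177,-117,0,0,-8]]]'
python3 -m pendant '[[[0,0,0,0,0,0]]]'
```

```text
clock: 12.0
tool_pos: [0.6359, -0.3108, 0.0488]
orientation: [180.0, -0.2, 180.0]
force: [-0.2, 0.3, -0.8]
opening: 0.042
clock: 12.12
tool_pos: [0.6368, -0.3109, 0.05]
orientation: [180.0, -0.0, 180.0]
force: [-0.4, -0.0, -0.4]
opening: 0.0415
```

```bash
python3 -m pendant '[[[0,0,-1,0,0,0],[0,0,-1,0,0,0],[0,0,-1,0,0,0],[0,0,-1,0,0,0],[0,0,40,0,0,0],[0,0,80,0,0,0],[0,0,120,0,0,0],[0,0,120,0,0,0]]]' -0.12
python3 - <<'E'
from h import *
s,W=wrist("w2"); print(get_obs()["tool_pos"],get_obs()["opening"])
for r in rects(W,yellow(s),.012,.08): print(r)
E
```

```text
clock: 13.12
tool_pos: [0.639, -0.3118, 0.1753]
orientation: [-179.9, 0.4, 180.0]
force: [-1.3, 0.8, -0.0]
opening: 0.0491
[ 0.63786887 -0.31123792  0.17272908] 0.049056724783284836
(array([278., 205.]), np.int32(2574), array([ 636.4, -305.7]), array([44.3, 70.1]), 0.1, np.float64(0.0644))
```

View pics/w2.png

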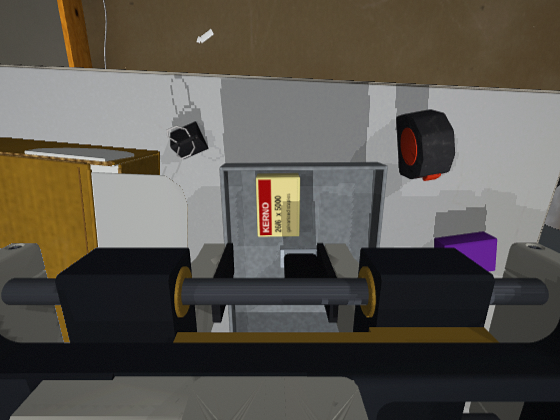

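Box C lies flat in the tray at (278,205). I'll push it against the far wall to make room.

```bash
python3 -m pendant '[[[-52,0,0,0,0,0],[-52,0,-30,0,0,0],[-52,0,-80,0,0,0],[-52,0,-110,0,0,0],[-52,0,-124,0,0,0],[-52,0,-124,0,0,0],[-46,0,-124,0,0,0],[-41,0,-124,0,0,0],[-36,0,-124,0,0,0],[-31,0,-124,0,0,0]]]' 1
python3 -m pendant '[[[4,0,0,0,0,0],[8,0,0,0,0,0],[11,0,0,0,0,0],[11,0,0,0,0,0],[0,0,0,0,0,0],[0,0,60,0,0,0],[0,0,130,0,0,0],[0,0,130,0,0,0]]]'
python3 - <<'E'
from h import *
s,W=wrist("w3"); print(get_obs()["tool_pos"],get_obs()["opening"])
for r in rects(W,yellow(s),.055,.08): print(r)
E
```

```text
clock: 14.42
tool_pos: [0.606, -0.3111, 0.047]
orientation: [-180.0, -0.0, 180.0]
force: [-1.3, -0.8, 2.5]
opening: 0.0006
clock: 15.42
tool_pos: [0.6082, -0.3121, 0.1828]
orientation: [-179.8, 0.5, 180.0]
force: [-0.2, 0.1, -0.5]
opening: 0.0004
[ 0.60729913 -0.31154828  0.18095641] 0.00028873132770197295
(array([230., 203.]), np.int32(2495), array([ 654.8, -310.5]), array([60.5, 41.9]), 89.9, np.float64(0.0644))
```

```bash
python3 -m pendant '[[[-60,60,60,0,0,11],[-120,120,60,0,0,11],[-165,170,60,0,0,11],[-183,200,60,0,0,11],[-183,200,60,0,0,11],[-183,200,60,0,0,11],[-183,200,60,0,0,11]]]' -1
python3 - <<'E'
from h import *
s,W=wrist("w4"); print(get_obs()["tool_pos"],get_obs()["orientation"])
for r in rects(W,yellow(s),.012,.035): print(r)
s=save("top","top4")
for r in rects(pts(s),yellow(s),.012,.035,80): print("top",r)
E
```

```text
clock: 16.35
tool_pos: [0.4228, -0.111, 0.236]
orientation: [180.0, -0.0, -169.0]
force: [0.8, -1.0, -0.2]
opening: 0.0647
[ 0.42301742 -0.11128793  0.23594273] [ 1.79997521e+02 -4.39528990e-02 -1.69043500e+02]
(array([263., 241.]), np.int32(1267), array([423.2, -26.9]), array([41.3, 59.5]), 11.1, np.float64(0.0243))
(array([250., 313.]), np.int32(500), array([422.8,  89. ]), array([42.5, 33.5]), 7.5, np.float64(0.0243))
top (array([276.,  23.]), np.int32(219), array([1071.1,   15.6]), array([248.7,  54.2]), 65.0, np.float64(0.0255))
```

```bash
python3 -m pendant '[[[0,45,-50,0,0,0],[0,85,-100,0,0,0],[0,85,-150,0,0,0],[0,85,-190,0,0,0],[0,85,-215,0,0,0],[0,85,-228,0,0,0],[0,85,-228,0,0,0],[0,85,-228,0,0,0]]]' -1
python3 -m pendant '[[[0,0,0,0,0,0],[0,0,0,0,0,0],[0,0,0,0,0,0],[0,0,0,0,0,0],[0,0,0,0,0,0],[0,0,0,0,0,0]]]' 1
python3 -m pendant '[[[0,0,40,0,0,0],[0,0,100,0,0,0],[0,0,150,0,0,0],[0,0,150,0,0,0],[0,0,150,0,0,0]]]'
```

```text
clock: 17.45
tool_pos: [0.4234, -0.0263, 0.0086]
orientation: [-180.0, -0.0, -169.1]
force: [-0.5, 0.2, 0.8]
opening: 0.0876
clock: 18.2
tool_pos: [0.4229, -0.026, 0.0086]
orientation: [-180.0, -0.0, -169.0]
force: [-0.6, -0.0, 1.9]
opening: 0.0419
clock: 18.82
tool_pos: [0.4223, -0.0261, 0.1581]
orientation: [180.0, -0.0, -169.1]
force: [-0.2, -0.1, -2.4]
opening: 0.0417
```

```bash
python3 -m pendant '[[[30,-52,0,0,0,-11],[60,-105,0,0,0,-11],[92,-160,0,0,0,-11],[125,-215,0,0,0,-11],[150,-262,0,0,0,-11],[163,-285,0,0,0,-11],[163,-285,0,0,0,-11],[163,-285,-40,0,0,-11],[163,-285,-80,0,0,-11],[163,-285,-80,0,0,-11]]]'
python3 -m pendant '[[[0,0,-15,0,0,0],[0,0,-28,0,0,0],[0,0,-28,0,0,0],[0,0,-28,0,0,0]]]'
```

```text
clock: 20.08
tool_pos: [0.5824, -0.3093, 0.074]
orientation: [179.8, -0.5, 180.0]
force: [0.1, -0.2, -0.4]
opening: 0.0416
clock: 20.58
tool_pos: [0.5864, -0.3112, 0.0512]
orientation: [-180.0, 0.0, 180.0]
force: [0.1, -0.2, -0.3]
opening: 0.0417
```

```bash
python3 -m pendant '[[[0,0,-2,0,0,0],[0,0,-2,0,0,0],[0,0,-2,0,0,0],[0,0,-2,0,0,0],[0,0,30,0,0,0],[0,0,80,0,0,0],[0,0,130,0,0,0],[0,0,130,0,0,0]]]' -0.09
python3 - <<'E'
from h import *
s,W=wrist("w5"); print(get_obs()["tool_pos"],get_obs()["opening"])
for r in rects(W,yellow(s),.03,.12): print(r)
E
```

```text
clock: 21.58
tool_pos: [0.5885, -0.312, 0.186]
orientation: [-179.8, 0.5, 180.0]
force: [-1.2, 0.5, -0.3]
opening: 0.0476
[ 0.58708137 -0.31130855  0.18309107] 0.047911241720039036
(array([278., 202.]), np.int32(2422), array([ 585.9, -308.3]), array([66.1, 43.7]), 89.8, np.float64(0.0643))
(array([211., 202.]), np.int32(2447), array([ 656.4, -305.9]), array([69.7, 45.6]), 89.4, np.float64(0.0644))
```

```bash
python3 -m pendant '[[[-50,60,60,0,0,7],[-100,110,60,0,0,7],[-140,170,60,0,0,7],[-163,220,60,0,0,7],[-163,275,60,0,0,7],[-163,300,60,0,0,7],[-163,300,60,0,0,7],[-163,300,60,0,0,7]]]' -1
python3 - <<'E'
from h import *
s,W=wrist("w6"); print(get_obs()["tool_pos"],get_obs()["orientation"])
for r in rects(W,yellow(s),.012,.035): print(r)
E
```

```text
clock: 22.62
tool_pos: [0.4226, -0.011, 0.2399]
orientation: [-180.0, -0.1, -173.0]
force: [-0.0, -0.2, -0.3]
opening: 0.0874
[ 0.42273262 -0.0115434   0.2399455 ] [-1.79981357e+02 -7.00706727e-02 -1.73050992e+02]
(array([266., 242.]), np.int32(1201), array([423.7,  75. ]), array([40.7, 61.2]), 6.0, np.float64(0.0243))
```

View pics/w5.png

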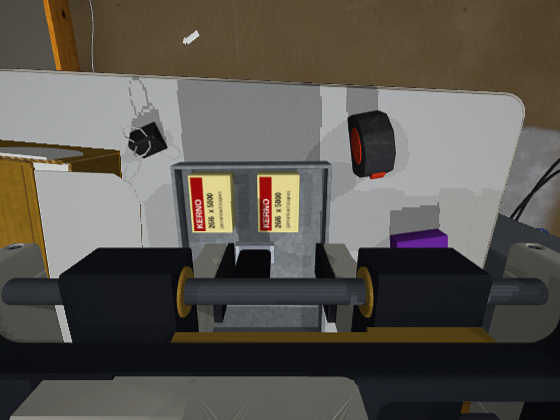

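Both boxes lie flat in the tray, at (211,202) and (278,202). Next is box A at (0.4235, 0.0755), with the yaw already within 1 degree.

```bash
python3 -m pendant '[[[1,45,-50,0,0,-1],[1,87,-100,0,0,-1],[1,87,-150,0,0,-1],[1,87,-190,0,0,-1],[1,87,-218,0,0,-1],[1,87,-232,0,0,-1],[1,87,-232,0,0,-1],[1,87,-232,0,0,-1]]]' -1
python3 -m pendant '[[[0,0,0,0,0,0],[0,0,0,0,0,0],[0,0,0,0,0,0],[0,0,0,0,0,0],[0,0,0,0,0,0],[0,0,0,0,0,0]]]' 1
python3 -m pendant '[[[0,0,40,0,0,0],[0,0,100,0,0,0],[0,0,150,0,0,0],[0,0,150,0,0,0],[0,0,150,0,0,0]]]'
```

```text
clock: 23.68
tool_pos: [0.4244, 0.0753, 0.0088]
orientation: [-180.0, 0.0, -174.1]
force: [-0.7, 0.3, -0.3]
opening: 0.0877
clock: 24.42
tool_pos: [0.4239, 0.076, 0.0086]
orientation: [-180.0, -0.0, -174.0]
force: [-1.2, 0.6, 2.3]
opening: 0.0419
clock: 25.05
tool_pos: [0.4233, 0.0758, 0.1579]
orientation: [180.0, -0.0, -174.1]
force: [-0.6, 0.5, -2.3]
opening: 0.0417
```

```bash
python3 -m pendant '[[[40,-50,0,0,0,-6],[80,-105,0,0,0,-6],[120,-160,0,0,0,-6],[160,-215,0,0,0,-6],[185,-250,0,0,0,-6],[188,-256,0,0,0,-6],[188,-256,0,0,0,-6],[188,-256,-40,0,0,-6],[188,-256,-80,0,0,-6],[188,-256,-80,0,0,-6]]]'
python3 -m pendant '[[[0,0,-15,0,0,0],[0,0,-29,0,0,0],[0,0,-29,0,0,0],[0,0,-29,0,0,0]]]'
python3 -m pendant '[[[0,0,0,0,0,0],[0,0,0,0,0,0],[0,0,0,0,0,0],[0,0,0,0,0,0],[0,0,30,0,0,0],[0,0,80,0,0,0],[0,-10,130,0,0,0],[0,-100,130,0,0,0],[0,-100,130,0,0,0],[0,-100,130,0,0,0]]]' -0.3
```

```text
clock: 26.3
tool_pos: [0.6086, -0.1785, 0.0753]
orientation: [180.0, -0.4, -180.0]
force: [0.1, 0.5, -1.4]
opening: 0.0417
clock: 26.8
tool_pos: [0.612, -0.1801, 0.0499]
orientation: [-180.0, 0.0, 180.0]
force: [0.1, -0.3, -0.9]
opening: 0.0416
clock: 28.05
tool_pos: [0.6115, -0.2819, 0.1793]
orientation: [-180.0, -0.0, 179.8]
force: [-0.5, -0.3, 0.2]
opening: 0.0569
```

```bash
python3 -m pendant '[[[0,160,120,0,0,0],[0,160,120,0,0,0],[0,160,120,0,0,0],[0,160,120,0,0,0],[0,160,120,0,0,0],[0,160,120,0,0,0]]]' 1
python3 - <<'E'
from h import *
s,W=wrist("w7"); print(get_obs()["tool_pos"],get_obs()["opening"])
for r in rects(W,yellow(s),.012,.12): print(r)
a=np.ones(W.shape[:2],bool)
print("rim",rects(W,a,.0535,.07)); print("fin",rects(W,a,.1,.125,80))
E
```

```text
clock: 28.8
tool_pos: [0.6113, -0.1204, 0.298]
orientation: [180.0, -0.1, 179.9]
force: [-0.3, 0.5, -0.7]
opening: 0.0037
[ 0.6113375  -0.12077599  0.29795535] 0.0015765004891241797
(array([19., 94.]), np.int32(6361), array([ 879.1, -226.1]), array([183.4,  64.3]), 74.4, np.float64(0.118))
(array([238.,  27.]), np.int32(1897), array([ 654.8, -307.3]), array([54.5, 41.8]), 89.9, np.float64(0.0642))
(array([295.,  26.]), np.int32(1797), array([ 585.2, -307.1]), array([43.7, 52.6]), 0.1, np.float64(0.0641))
(array([274., 135.]), np.int32(1482), array([ 611.9, -178.7]), array([62.5, 42.5]), 88.8, np.float64(0.0643))
(array([ 68., 193.]), np.int32(385), array([904.6, -91.7]), array([83.9, 25.3]), 37.0, np.float64(0.0883))
(array([ 72., 224.]), np.int32(206), array([957.8, -24.1]), array([106.6, 134.4]), 76.5, np.float64(0.0321))
rim [(array([272.,  98.]), np.int32(1788), array([ 612.2, -239.2]), array([160.6, 193.4]), 0.1, np.float64(0.0614)), (array([238.,  26.]), np.int32(1888), array([ 655.1, -307.3]), array([42.3, 54.3]), 0.0, np.float64(0.0642)), (array([295.,  25.]), np.int32(1840), array([ 587.1, -307.1]), array([52.6, 42.1]), 90.0, np.float64(0.0642)), (array([274., 135.]), np.int32(1496), array([ 612.7, -180.3]), array([58.7, 41.5]), 89.7, np.float64(0.0643))]
fin [(array([45., 89.]), np.int32(15437), array([ 853.6, -225.5]), array([192.3, 121.8]), 76.8, np.float64(0.1206)), (array([128.,  84.]), np.int32(5435), array([ 770.3, -229.7]), array([183.3,  28.6]), 85.3, np.float64(0.1133)), (array([273.,  76.]), np.int32(458), array([ 612.8, -245.7]), array([13.2, 35.2]), 89.8, np.float64(0.114))]
```

View pics/w7.png

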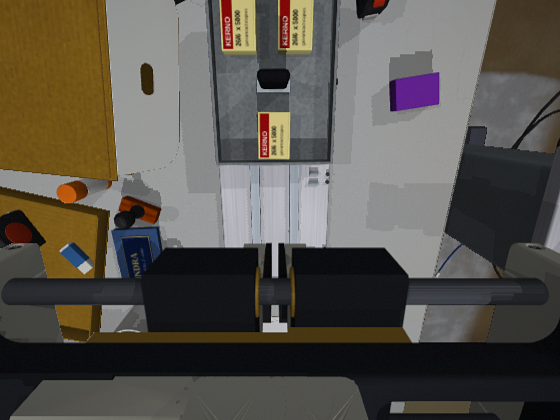

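All three boxes are in the tray: (238,27), (295,27) and (274,135). Now I push the carrier left to the counting station from the fin's right side.

```bash
python3 -m pendant '[[[0,-60,-40,0,0,0],[0,-120,-60,0,0,0],[0,-160,-80,0,0,0],[0,-160,-110,0,0,0],[0,-160,-160,0,0,0],[0,-160,-200,0,0,0],[0,-160,-218,0,0,0],[0,-160,-218,0,0,0],[0,-160,-218,0,0,0]]]' 1
python3 -m pendant '[[[0,5,0,0,0,0],[0,10,0,0,0,0],[0,14,0,0,0,0],[0,17,0,0,0,0],[0,20,0,0,0,0],[0,23,0,0,0,0],[0,26,0,0,0,0],[0,30,0,0,0,0],[0,34,0,0,0,0],[0,38,0,0,0,0]]]'
python3 -m pendant '[[[0,6,0,0,0,0],[0,12,0,0,0,0],[0,18,0,0,0,0],[0,24,0,0,0,0],[0,30,0,0,0,0],[0,36,0,0,0,0],[0,42,0,0,0,0],[0,48,0,0,0,0],[0,54,0,0,0,0],[0,60,0,0,0,0]]]'
```

```text
clock: 29.98
tool_pos: [0.613, -0.2806, 0.0832]
orientation: [-180.0, 0.1, 180.0]
force: [-0.3, 0.4, 0.7]
opening: 0.0007
clock: 31.22
tool_pos: [0.6119, -0.2416, 0.0815]
orientation: [180.0, -0.0, 180.0]
force: [-0.2, -1.6, 0.4]
opening: 0.0004
clock: 32.48
tool_pos: [0.6119, -0.1816, 0.0815]
orientation: [180.0, -0.0, 180.0]
force: [-1.7, -1.4, -0.2]
opening: 0.0004
```

Forward to about -0.141, then I check where the fin is.

```bash
python3 -m pendant '[[[0,6,0,0,0,0],[0,12,0,0,0,0],[0,18,0,0,0,0],[0,24,0,0,0,0],[0,29,0,0,0,0],[0,33,0,0,0,0],[0,36,0,0,0,0],[0,39,0,0,0,0],[0,41,0,0,0,0],[0,41,0,0,0,0]]]'
python3 -m pendant '[[[0,1,0,0,0,0],[0,1,0,0,0,0]]]'
python3 -m pendant '[[[0,1,0,0,0,0],[0,1,0,0,0,0]]]'
python3 -m pendant '[[[0,1,0,0,0,0],[0,1,0,0,0,0]]]'
python3 -m pendant '[[[0,1,0,0,0,0],[0,1,0,0,0,0]]]'
```

```text
clock: 33.72
tool_pos: [0.612, -0.1413, 0.0816]
orientation: [-180.0, 0.0, 180.0]
force: [-0.7, -3.5, -0.6]
opening: 0.0003
clock: 33.98
tool_pos: [0.6121, -0.1397, 0.0816]
orientation: [180.0, 0.0, 180.0]
force: [-0.4, -0.4, 0.6]
opening: 0.0002
clock: 34.22
tool_pos: [0.6121, -0.1387, 0.0816]
orientation: [180.0, 0.0, 180.0]
force: [-0.3, 0.2, 1.2]
opening: 0.0006
clock: 34.48
tool_pos: [0.612, -0.1379, 0.0816]
orientation: [180.0, 0.0, 180.0]
force: [0.8, -1.5, 0.7]
opening: 0.0003
clock: 34.72
tool_pos: [0.612, -0.1369, 0.0815]
orientation: [180.0, -0.0, 180.0]
force: [0.6, -0.0, 0.2]
opening: 0.0004
```

```bash
python3 -m pendant '[[[0,-14,0,0,0,0],[0,-14,0,0,0,0],[0,-14,60,0,0,0],[0,-14,120,0,0,0],[0,30,180,0,0,0],[0,80,216,0,0,0],[0,137,216,0,0,0],[0,147,216,0,0,0],[0,147,216,0,0,0],[0,147,216,0,0,0]]]'
python3 - <<'E'
from h import *
s,W=wrist("w8"); print(get_obs()["tool_pos"],get_obs()["opening"])
for r in rects(W,yellow(s),.05,.08): print(r)
a=np.ones(W.shape[:2],bool)&(abs(W[...,0]-.612)<.1)
print("rim",rects(W,a,.0535,.0635)); print("fin",rects(W,a,.1,.125,80))
E
```

```text
clock: 35.98
tool_pos: [0.6118, 0.0091, 0.2971]
orientation: [-180.0, -0.0, 179.9]
force: [0.9, 0.4, 0.9]
opening: 0.0006
[0.61184903 0.00883299 0.29713614] 0.0006490769036547535
(array([239.,  25.]), np.int32(1784), array([ 653.8, -177.6]), array([51.8, 41.8]), 89.9, np.float64(0.0643))
(array([296.,  25.]), np.int32(1760), array([ 585.9, -178.1]), array([51.4, 41.6]), 89.9, np.float64(0.0642))
(array([275., 134.]), np.int32(1477), array([611.5, -52.2]), array([41.7, 58.3]), 0.0, np.float64(0.0643))
rim [(array([275.,  97.]), np.int32(1758), array([ 611. , -110.1]), array([161.3, 191.5]), 0.2, np.float64(0.0613))]
fin [(array([275.,  74.]), np.int32(480), array([ 612., -118.]), array([35.9, 14.1]), 0.1, np.float64(0.1139))]
```

View pics/w8.png

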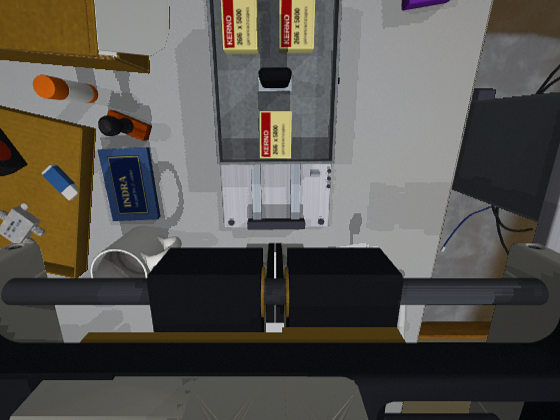

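The fin at (275,76) reads -0.118, about 2 mm short of the exact station and so inside the detent's play. A gentle 1 mm-step push will verify the detent.

```bash
python3 -m pendant '[[[0,-50,0,0,0,0],[0,-110,-50,0,0,0],[0,-161,-90,0,0,0],[0,-161,-130,0,0,0],[0,-161,-180,0,0,0],[0,-161,-216,0,0,0],[0,-161,-216,0,0,0],[0,-155,-216,0,0,0],[0,-149,-216,0,0,0],[0,-146,-216,0,0,0]]]'
for i in 1 2 3 4; do python3 -m pendant '[[[0,1,0,0,0,0],[0,1,0,0,0,0],[0,1,0,0,0,0]]]'|grep -E "tool|force"; done
```

```text
clock: 37.28
tool_pos: [0.6129, -0.1354, 0.0833]
orientation: [-180.0, 0.2, -180.0]
force: [0.5, -0.9, 0.9]
opening: 0.0002
tool_pos: [0.6119, -0.135, 0.0816]
force: [0.4, -0.9, -0.3]
tool_pos: [0.6119, -0.134, 0.0815]
force: [-0.4, 0.0, 0.3]
tool_pos: [0.612, -0.133, 0.0816]
force: [-0.3, -0.7, 0.2]
tool_pos: [0.612, -0.1319, 0.0816]
force: [-0.1, -0.5, -0.0]
```

```bash
python3 -m pendant '[[[0,-14,0,0,0,0],[0,-14,0,0,0,0],[0,-14,60,0,0,0],[0,-14,120,0,0,0],[0,30,180,0,0,0],[0,80,216,0,0,0],[0,137,216,0,0,0],[0,142,216,0,0,0],[0,142,216,0,0,0],[0,142,216,0,0,0]]]'
python3 - <<'E'
from h import *
s,W=wrist("w9"); print(get_obs()["tool_pos"])
for r in rects(W,yellow(s),.05,.08): print(r)
a=np.ones(W.shape[:2],bool)&(abs(W[...,0]-.612)<.1)
print("fin",rects(W,a,.1,.125,80))
# base plate left edge
b=a&(W[...,2]>.006)&(W[...,2]<.03)&(W[...,1]>-.05);print("base ymax",np.nanpercentile(W[b][:,1],[50,99,99.9]))
for n in ("w8","w1"): pass
E
```

```text
clock: 40.02
tool_pos: [0.6118, 0.0089, 0.2971]
orientation: [-180.0, -0.0, 179.9]
force: [-0.0, -0.0, 0.8]
opening: 0.0004
[0.61183952 0.00869118 0.29707425]
(array([239.,  27.]), np.int32(1921), array([ 653.9, -175.5]), array([41.8, 56.2]), 0.2, np.float64(0.0643))
(array([296.,  27.]), np.int32(1882), array([ 585.9, -175.8]), array([55.2, 41.5]), 89.9, np.float64(0.0642))
(array([275., 137.]), np.int32(1448), array([611.4, -47.2]), array([41.8, 59. ]), 0.0, np.float64(0.0643))
fin [(array([275.,  79.]), np.int32(458), array([ 611.4, -113.3]), array([13.7, 35. ]), 89.9, np.float64(0.1139))]
base ymax [0.0445842  0.29225238 0.30015773]
```

Run:
```python
from h import *
for n,tp in(("w8",[.61183,.0088,.29714]),("w9",[.61184,.0087,.29707]),("w7",[.6113,-.1207,.298])):
    s=dict(np.load(f"pics/{n}.npz"));T=np.eye(4);T[:3,:3]=R.from_euler("xyz",[180,0,179.9],degrees=True).as_matrix();T[:3,3]=tp
    W=pts(s,T@s["tool_from_camera"])
    a=(abs(W[...,0]-.612)<.084)&(W[...,2]>.008)&(W[...,2]<.016)&(W[...,1]>-.06)&(W[...,1]<.16);P=W[a]
    c=a.copy();c[240:]=0
    print(n,len(P),"end",np.percentile(W[c][:,1],[98,99.5,100]).round(4),np.percentile(W[c][:,0],[0.5,99.5]).round(4))
s=dict(np.load("pics/top0.npz"));W=pts(s);b=(W[...,2]>.007)&(W[...,2]<.03)&(abs(W[...,0]-.612)<.07);b[:130]=0;b[230:]=0;b[:,:245]=0;b[:,410:]=0
print(np.percentile(W[b][:,1],[0,.5,99.5,100]))
```

```text
w8 5179 end [0.0899 0.0935 0.0949] [0.5288 0.695 ]
w9 4892 end [0.0903 0.0936 0.096 ] [0.5287 0.6949]
w7 3054 end [-0.013  -0.0126 -0.0121] [0.5291 0.695 ]
[-0.35167094 -0.32097717  0.0956032   0.12324495]
```

In the wrist frame the base's left end is at 0.095, so the counting station is at about -0.115. The fin at -0.113 is inside the play and moved freely there. Next is the switch.

```bash
python3 -m pendant '[[[-35,50,0,0,0,-10],[-75,105,0,0,0,-10],[-110,160,0,0,0,-10],[-140,205,0,0,0,-10],[-156,224,-30,0,0,-10],[-156,224,-80,0,0,-10],[-156,224,-80,0,0,-10],[-156,224,-80,0,0,-10]]]'
python3 - <<'E'
from h import *
s=save("scene","s9",(150,120,370,285),3.6); s2=save("top","t9")
W=pts(s2);a=(W[...,2]>.1)&(W[...,2]<.16);a[:195]=0;a[245:]=0;a[:,:165]=0;a[:,240:]=0
print(get_obs()["tool_pos"],rects(W,np.ones_like(a),.1,.16,20)[:6] if a.any() else 0, W[a].mean(0) if a.any() else 0)
E
```

```text
clock: 41.08
tool_pos: [0.4573, 0.2337, 0.2192]
orientation: [180.0, 0.1, 169.9]
force: [0.3, -0.6, 0.5]
opening: 0.0004
[0.45737051 0.23411396 0.21959105] 0 0
```

View pics/s9.png

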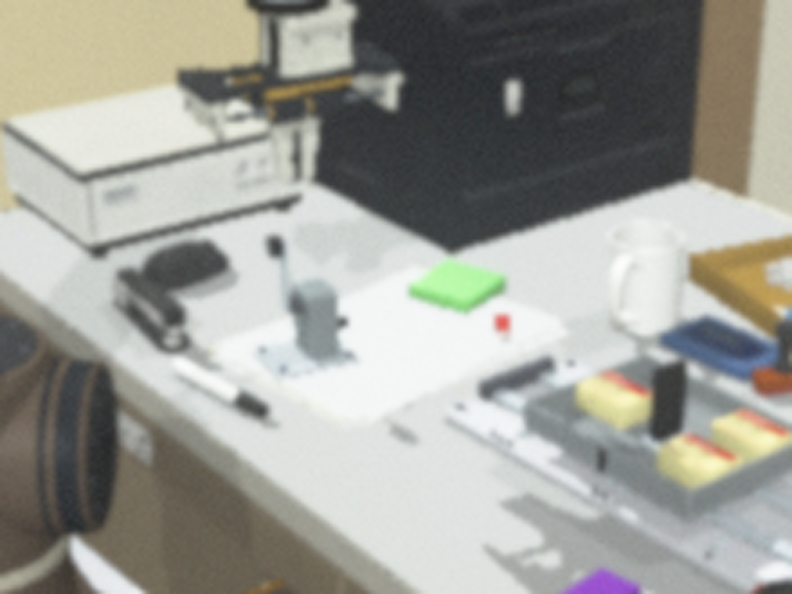

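The loaded tray stands at the middle; the roller at (275,245) is free. I lower beside it and push left.

```bash
python3 -m pendant '[[[0,0,-50,0,0,0],[0,0,-90,0,0,0],[0,0,-102,0,0,0],[0,0,-102,0,0,0],[1,8,-102,0,0,0],[3,16,-102,0,0,0],[4,24,-102,0,0,0],[5,30,-102,0,0,0],[6,36,-102,0,0,0],[7,41,-102,0,0,0]]]'
python3 -m pendant '[[[1,6,0,0,0,0],[2,11,0,0,0,0],[3,16,0,0,0,0],[4,20,0,0,0,0],[4,22,0,0,0,0],[4,22,0,0,0,0]]]'
python3 - <<'E'
from h import *
print(get_obs()["force"]);save("scene","s10",(190,120,300,230),5)
E
```

```text
clock: 42.42
tool_pos: [0.4628, 0.275, 0.1153]
orientation: [-179.9, -0.0, 170.0]
force: [0.6, -2.2, -1.8]
opening: 0.0
clock: 43.18
tool_pos: [0.466, 0.2955, 0.1145]
orientation: [-179.8, -0.1, 169.9]
force: [-0.7, -6.0, -4.1]
opening: 0.0003
[-0.73342332 -6.00338764 -4.08872744]
```

View pics/s10.png

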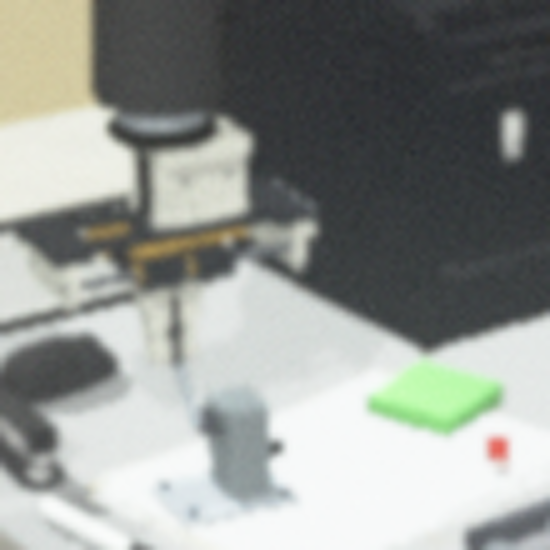

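The arm leans left, from (210,420) to (175,365) under the finger. I'll push 6 mm further for margin, then go back and up.

```bash
python3 -m pendant '[[[0,3,0,0,0,0],[1,6,0,0,0,0],[1,6,0,0,0,0]]]'
python3 -m pendant '[[[-1,-8,0,0,0,0],[-3,-16,0,0,0,0],[-4,-24,0,0,0,0],[-6,-34,0,0,0,0],[-8,-46,0,0,0,0],[-10,-60,0,0,0,0],[-12,-70,0,0,0,0],[-12,-70,60,0,0,0],[-12,-70,100,0,0,0],[-12,-70,100,0,0,0]]]'
python3 - <<'E'
from h import *
print(get_obs()["tool_pos"]);s=save("scene","s11",(190,120,410,285),3.6)
E
```

```text
clock: 43.6
tool_pos: [0.4668, 0.3013, 0.1145]
orientation: [-179.8, -0.1, 169.9]
force: [-1.8, -5.9, -3.2]
opening: 0.0008
clock: 44.85
tool_pos: [0.4575, 0.2339, 0.2191]
orientation: [179.7, 0.2, 170.0]
force: [0.3, -1.0, -0.6]
opening: 0.0004
[0.45748225 0.23394704 0.21908538]
```

View pics/s11.png

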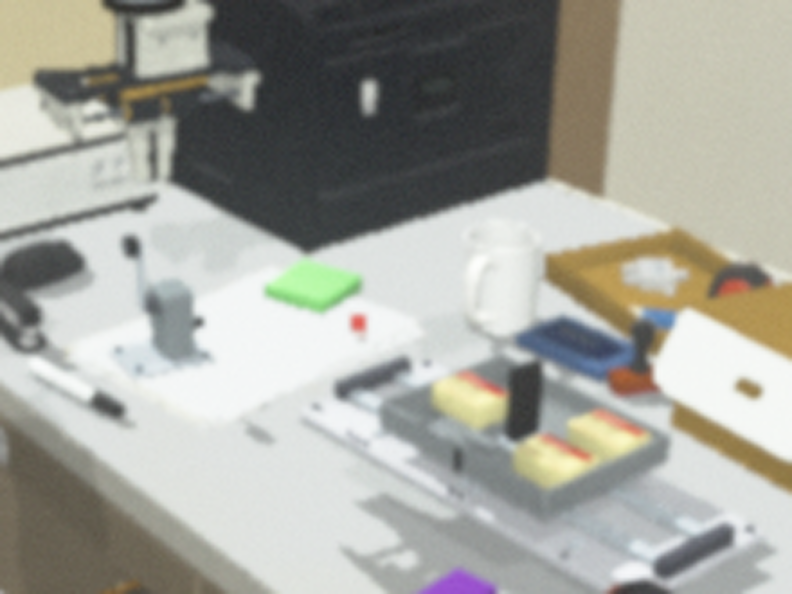

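The switch is upright again at (130,245), and the carrier is still in the middle with three boxes. Now I push on to hand-over.

```bash
python3 -m pendant '[[[20,-50,0,0,0,10],[45,-105,0,0,0,10],[65,-160,0,0,0,10],[90,-220,0,0,0,10],[110,-275,0,0,0,10],[135,-330,0,0,0,10],[155,-380,0,0,0,10],[155,-385,0,0,0,10],[155,-385,-30,0,0,10],[155,-385,-60,0,0,10]]]'
python3 -m pendant '[[[0,0,-40,0,0,0],[0,0,-77,0,0,0],[0,0,-77,0,0,0],[0,5,-77,0,0,0],[0,9,-77,0,0,0],[0,12,-77,0,0,0],[0,15,-77,0,0,0],[0,18,-77,0,0,0],[0,21,-77,0,0,0],[0,24,-77,0,0,0]]]'
python3 -m pendant '[[[0,4,0,0,0,0],[0,8,0,0,0,0],[0,14,0,0,0,0],[0,20,0,0,0,0],[0,26,0,0,0,0],[0,32,0,0,0,0],[0,38,0,0,0,0],[0,44,0,0,0,0],[0,50,0,0,0,0],[0,56,0,0,0,0]]]'
```

```text
clock: 46.15
tool_pos: [0.6101, -0.1519, 0.1537]
orientation: [180.0, -0.1, 179.9]
force: [0.1, 0.1, 0.1]
opening: 0.0003
clock: 47.4
tool_pos: [0.611, -0.1282, 0.0787]
orientation: [-180.0, -0.0, 180.0]
force: [0.1, -6.7, -0.8]
opening: 0.0003
clock: 48.65
tool_pos: [0.6109, -0.0716, 0.0785]
orientation: [180.0, -0.0, 180.0]
force: [-1.3, -1.3, 0.0]
opening: 0.0004
```

```bash
python3 -m pendant '[[[0,6,0,0,0,0],[0,12,0,0,0,0],[0,18,0,0,0,0],[0,24,0,0,0,0],[0,30,0,0,0,0],[0,36,0,0,0,0],[0,42,0,0,0,0],[0,48,0,0,0,0],[0,54,0,0,0,0],[0,59,0,0,0,0]]]'
python3 -m pendant '[[[0,2,0,0,0,0],[0,4,0,0,0,0],[0,6,0,0,0,0],[0,7,0,0,0,0],[0,7,0,0,0,0]]]'
for i in 1 2; do python3 -m pendant '[[[0,1,0,0,0,0],[0,2,0,0,0,0],[0,2,0,0,0,0]]]'|grep -E "tool|force"; done
```

```text
clock: 49.9
tool_pos: [0.611, -0.0128, 0.0786]
orientation: [-180.0, 0.0, 180.0]
force: [1.2, -8.0, -1.9]
opening: 0.0007
clock: 50.52
tool_pos: [0.6111, -0.0058, 0.0786]
orientation: [180.0, 0.0, 180.0]
force: [-0.1, 0.6, 0.4]
opening: 0.0004
tool_pos: [0.611, -0.0039, 0.0786]
force: [0.8, -0.4, -0.9]
tool_pos: [0.611, -0.0019, 0.0786]
force: [-0.0, 0.4, -0.9]
```

```bash
for i in 1 2 3 ; do python3 -m pendant '[[[0,1,0,0,0,0],[0,1,0,0,0,0]]]'|grep -E "tool|force"; done
```

```text
tool_pos: [0.611, -0.0009, 0.0786]
force: [0.6, -0.6, 0.7]
tool_pos: [0.6109, -0.0006, 0.0785]
force: [0.9, -5.0, 0.1]
tool_pos: [0.6109, -0.0005, 0.0786]
force: [2.5, -8.7, -0.8]
```

At the end stop. I back off, lift away and check.

```bash
python3 -m pendant '[[[0,-14,0,0,0,0],[0,-14,0,0,0,0],[0,-14,60,0,0,0],[0,-14,120,0,0,0],[0,20,180,0,0,0],[0,80,219,0,0,0],[0,130,219,0,0,0],[0,140,219,0,0,0],[0,140,219,0,0,0],[0,140,219,0,0,0]]]'
python3 - <<'E'
from h import *
s,W=wrist("w12"); print(get_obs()["tool_pos"])
for r in rects(W,yellow(s),.05,.08): print(r)
a=np.ones(W.shape[:2],bool)&(abs(W[...,0]-.612)<.1)
print("fin",rects(W,a,.1,.125,80))
E
```

```text
clock: 53.28
tool_pos: [0.6108, 0.14, 0.2971]
orientation: [-180.0, -0.0, 179.9]
force: [0.1, -0.2, 0.1]
opening: 0.0004
[0.6108653  0.13976772 0.29720892]
(array([239.,  27.]), np.int32(1929), array([652.6, -44.6]), array([56.4, 41.8]), 90.0, np.float64(0.0643))
(array([297.,  27.]), np.int32(1904), array([584.7, -44.7]), array([41.9, 55.8]), 0.1, np.float64(0.0642))
(array([275., 138.]), np.int32(1455), array([610.3,  83.8]), array([41.7, 58.9]), 0.1, np.float64(0.0643))
fin [(array([275.,  79.]), np.int32(462), array([610.5,  17.8]), array([35. , 13.9]), 0.3, np.float64(0.1141))]
```

```bash
python3 -m pendant '[[[-60,-60,0,0,0,0],[-110,-120,0,0,0,0],[-150,-180,0,0,0,0],[-180,-240,0,0,0,0],[-180,-300,0,0,0,0],[-180,-360,0,0,0,0],[-200,-420,0,0,0,0],[-220,-480,0,0,0,0],[-240,-540,0,0,0,0],[-240,-540,0,0,0,0]]]' -1
python3 -m pendant '[[[0,0,0,0,0,0],[0,0,0,0,0,0],[0,0,0,0,0,0]]]'
python3 - <<'E'
from h import *
a=save("top","t12")["pixels"][120:290,90:450,::-1];W=save("scene","s12",(190,120,450,310))["pixels"][150:310,180:420,::-1]
cv2.imwrite("pics/f.png",np.vstack([cv2.resize(a,(640,300),interpolation=cv2.INTER_CUBIC),cv2.resize(W,(640,300),interpolation=cv2.INTER_CUBIC)]))
E
```

```text
clock: 54.58
tool_pos: [0.3687, -0.402, 0.2974]
orientation: [-180.0, -0.0, 179.8]
force: [0.1, 0.7, 0.5]
opening: 0.087
clock: 54.95
tool_pos: [0.371, -0.3985, 0.2977]
orientation: [-180.0, 0.0, 180.0]
force: [-0.2, 0.3, -0.0]
opening: 0.0879
```

View pics/f.png

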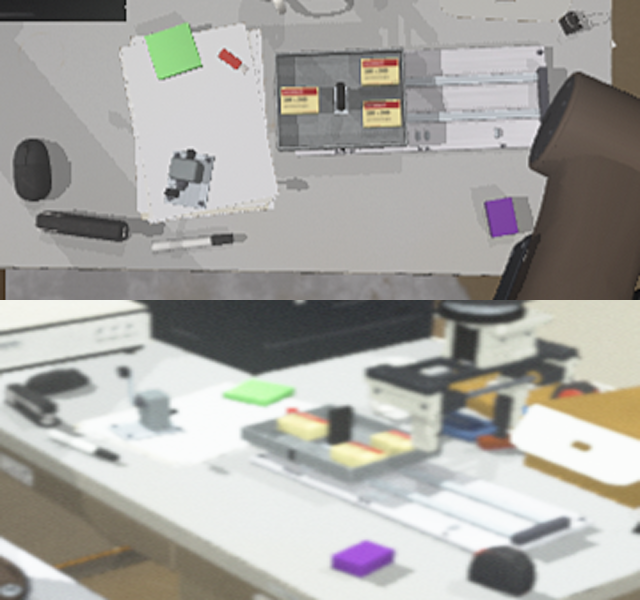

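The carrier is at the left end stop: fin +0.0178, which is 0.131 beyond the counting position and 0.263 from load. All three boxes (299,100), (379,72) and (381,113) are in the tray. The switch is upright, the bystanders and purple box are untouched, and the gripper is free. Handing in.

```bash
python3 -c "
from plant import *
print(get_obs()['clock'],close_job())"
```

```text
the job is handed in; nothing more can be done
55.05 None
```

The job is handed in at 55 s of the 200 s allowed. The carrier went back to the load station and took all three yellow boxes, which were the only ones on the desk. It then went to the counting station, the switch was pushed over, and the carrier went on to hand-over.

- **Counting station:** The first push left the carrier about 3 mm short, at the edge of the detent's play, and I saw no clear click there. I nudged it to about 1.7 mm past the station, where it moved with under 1 N. Leaving the station later took 6.7 N, which matches a seated detent.
- **Switch:** The roller arm leaned an estimated 0.7 to 0.8 rad, against the 0.52 rad needed. I worked that out from the finger's travel and the force, and a picture taken just before the last 6 mm of push shows the arm leaning. I had no direct reading of the trip. The arm was upright again afterwards.
- **Final state:** The carrier is at the left end stop, about 0.263 m from its load position by camera against 0.26 m nominal, within the 2 mm calibration and the detent play. The boxes lie flat in the tray, and the gripper is open and clear of everything. The stapler, marker, tape measure and purple box look undisturbed.

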